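# Lock the bayonet cap of the storeroom water filter

### The job

Open the clear hood of the water filter all the way to its stop, so that it stays open. Then lock the filter's cap: press it down against its spring, turn it clockwise (seen from above), about a quarter turn, until it meets its stop, and let it spring up so that it clicks into its locked position; go by feel and do not force it (no more than about 60 N on the cap). Leave the hood fully open, let go of the cap, and leave the jar, the carton and the mug where they stand.

Things in the scene. Friction and masses are not known exactly. Their poses are not given: they have to be found in the camera images.
- unit: Water filter unit fixed on the bench: white plastic box, 60 mm high, with copper pipe stubs at its x ends. Origin: on the bench, on the upright axis of the bayonet cap (z up). The box reaches 95 mm to both sides along its x, 90 mm towards -y, 100 mm towards +y. Turned up to 0.4 rad about the vertical.
- mount_top (a point): Centre of the cap's aluminium mount, flush in the deck (60 mm up), axes as the unit's. Two opposite entry slots, 15 mm wide, lie along x; two locking pockets, hidden under the rim, lie 1.27 to 1.87 rad further clockwise (from above; it varies, unseen). The lugs run to them only under the rim, only clockwise; turning takes about 0.2 N m; a hard stop 0.07 rad past the pockets' middle is felt as more. Twisting on with 1 N m is too much.
- hood (a joint): Hinge angle of the clear hood (184 x 180 x 72 mm, 0.35 kg) over the deck: 0 shut, 1.75 rad at its stop, a little past upright. The hinge is at the deck's +y edge, along the unit's x; the hood's -y edge swings up and over towards +y. Starts at 0 to 0.3. Stiff hinge (0.45 N m friction): the hood stays where it is left; about 5 N at the handle moves it.
- hood_handle (a point): Middle of the hood's black round handle bar, 12 mm thick, 90 mm long between its posts' centres, along the unit's x. From the hinge, in the hood's axes: 165 mm to -y, 102 mm to +z (162 mm above the bench when shut). It stands 30 mm (axis) off the hood's top, so when open the top panel is close on its -y side. A gripped bar can turn between the fingers.
- hood_hinge (a point): Point on the hood's hinge axis (its x), half-way along, 60 mm above the bench, 95 mm towards the unit's +y from the cap's axis. Its axes turn with the hood; with the hood shut they are parallel to the unit's.
- cap_grip (a point): Centre of the grip bar on the grey bayonet cap. Bar: 56 mm long (this point's x), 14 mm wide (y), 34 mm high, on a flange 60 mm wide, 6 mm thick whose top is 17 mm below this point. The bar is the same both ways round. Height of this point above the bench: 95 mm at the start, 88.5 mm or less when low enough to turn, 93 mm when locked (with 0.07 rad of play either way).
- cap: The loose bayonet cap (0.12 kg), dropped into its mount under the hood; origin 61 mm below cap_grip, same axes. Stem 44 mm wide; two lugs on it, in line with the bar, stand in the entry slots. It rides on a spring: 6 N at the start, 1 N more per mm, hard bottom at 10 mm. It turns only if pressed 6.5 mm or more; let up over the pockets it rises 4 mm, let up sooner it stays down (89 mm) and can be re-gripped.
- jar: Amber jar with a white cap, 96 mm in diameter, 150 mm high, origin under its centre. Bystander.
- carton: Cardboard carton 100 x 150 x 70 mm, origin under its centre. Bystander.
- cup: White mug, 80 mm in diameter, 90 mm high, origin under its centre. Bystander.

How it is judged:
By the outcome, as a careful person would: the job done as asked, in the order asked, and still so for the second after the job is handed in, with the robot touching nothing.
It also fails if it takes over 72 s, if anything falls off the work surface, if the arm or the gripper's body presses on something with over 40 N, if the wrist force passes 120 N, or if a joint passes its speed limit or range.

### The arm

A 6-joint arm with a two-finger parallel gripper is mounted at the origin on the work surface. World frame = base frame: x ahead of the robot, y to its left, z up, the work surface at z = 0. Lengths are in m, angles in rad, forces in N, time in s.
With the tool pointing down it reaches from about 0.25 to 0.775 m from the base axis. Payload 4 kg.
Tool frame: the origin (TCP) lies where the fingers leave the gripper's body, on its centre line; the fingertips stand 97 mm ahead of it and the grasp point (between the pads) lies 78 mm ahead of it; z points along the fingers, x is the direction in which the jaws open and shut, and the axes are right-handed (so a half turn about z gives the same grasp; the last joint's range is limited). The gripper opens to 94 mm and grips with 3 to 60 N. Pads are 16 mm wide; open, the fingers measure 119 mm over their backs; the gripper's body (75 mm by 177 mm) begins 78 mm behind the grasp point.
Start: joints at [-1.442, 0.087, 1.371, -0, 1.684, -0.103], TCP at [0.126, -0.535, 0.303] pointing down, gripper open.
Joint ranges: [-3.1, 3.1], [-0.76, 2.03], [0.27, 2.55], [-1.08, 4.22], [0.17, 2.65], [-2.57, 2.57]. Speed limits (rad/s): [2.79, 2.79, 3.14, 3.14, 3.14, 3.14].

### API

Orientations are given as [roll, pitch, yaw] about the fixed x, y, z axes, in that order (R = Rz(yaw) Ry(pitch) Rx(roll)).
In Python, from bench import * gives the robot as it stands.
- The arm moves only by the tool jog_arm, never from a script. Its argument "moves" is a list of rows, each a list of 7 numbers: the turn, a rotation vector about the world's x, y, z in rad, then the shift along the world's x, y, z in mm, then the finger opening in mm, from 0 to 94. In form: [[rx, ry, rz, tx, ty, tz, fingers], ...]. A call has 1 to 12 rows; each row shifts and turns the commanded pose from where the row before left it; what a row does not reach is not made up. A row lasts 1/8 s, in which the tool goes at most 62.5 mm and 10.7 degrees, less where a joint would pass 70% of its speed; a pose out of reach is approached as far as the arm can. A call is refused whole if a number of a shift passes 62.5 or a number of a turn 0.188, either way. A call with a gripper value outside its range is refused whole. The fingers move at their own pace and stop on an object; the grip force is fixed at half the most. Time passes only in rows, so rows that do not move let the fingers close. It gives the time, the measured TCP pose, the force and the opening at its end, in the units of the state.
- get_obs(): the state, without advancing time (a new reading comes with each control period).
- snapshot(name): name is "scene" or "top" or "wrist"; returns the picture (420x560x3 uint8, red, green, blue); there is no depth.
- get_calibration(name): a dict with "camera_matrix" (3x3 intrinsics, pixels), "R" (3x3) and "t" (3): a world point X has camera coordinates R X + t. Camera axes: x right, y down, z forward; pixel columns grow to the right and rows downward; lengths in m; the calibration is good to about 2 mm. A picture is of the moment at which its call begins: read the wrist's pose just before it. get_calibration takes no time and is no camera call; for the wrist camera it gives the pose at the moment of the call.
- close_job(): hands the job in, once; it reports no verdict.
Trained networks look in the newest picture that a camera, given by its name, has taken for a name from the list of things; names that differ only in an ending like _2 or _b are one class to them, and where a whole thing is asked for, a point or a joint stands for the part that bears it (a point fixed in the world has none). Each returns a list of dicts, best first, with "conf" (0 to 1); they miss things now and then, are a little off and sometimes report something else, mostly with a low value. They report only what shows in the picture. A call takes as long as a camera call.
- look_for(label, camera): "bbox" ([left, top, right, bottom] in pixels, round what is visible of it).
The state is a dict: "time": time; "joint_positions": joint angles; "qvel": joint speeds; "joint_torque": joint torques, N m; "tool_pos": TCP position; "ee_rot": TCP orientation; "wrist_force": force on the tool from outside, world axes, zero at the start; "wrist_torque": the same for the moment, N m; "width": finger opening in m.
Only numpy, scipy, OpenCV 4.12 (cv2) and the standard library are available. Lean on these libraries where they do the work, as an engineer would, in place of code of your own. Each camera call takes 0.05 s, during which the arm holds its last target.

## Working session

There is one attempt and no reset: what is moved stays moved. The work goes in short steps, Python scripts to look and compute and a tool call to move; the robot and the scene stay as the last step left them, time stands still between calls to the robot, and variables do not carry over. Pictures are saved under pics/ and viewed, and the job is handed in when it is done.

Besides the shell and the picture viewer there is one more tool, called after "Request:" as a command line: name --pt "numbers of a row" for each row, then --argument value for the rest. jog_arm: Moves the arm, as the interface text tells. Its arguments: {"type":"object","properties":{"moves":{"type":"array","items":{"type":"array","items":{"type":"number"}}}},"required":["moves"]}

```bash
ls; mkdir -p pics
python3 - <<'E'
from bench import *
import cv2
print(get_obs())
for n in ["scene","top","wrist"]:
    im=snapshot(n); cv2.imwrite(f"pics/a_{n}.png",im[:,:,::-1])
    c=get_calibration(n); print(n,c)
    for l in ["unit","hood","hood_handle","cap","jar","carton","cup"]:
        print(l,[(d['bbox'],round(d['conf'],2)) for d in look_for(l,n)[:2]])
print(get_obs()['time'])
E
```

```text
pics
{'time': 0.0, 'joint_positions': array([-1.44209454e+00,  8.78988729e-02,  1.37222317e+00, -5.82347626e-05,
        1.68358638e+00, -1.03109510e-01]), 'qvel': array([ 2.64520141e-04, -1.03798003e-03,  1.96227270e-03, -5.39461331e-04,
        1.71423618e-03,  3.67219477e-05]), 'joint_torque': array([ 3.54371048e-05, -3.40185320e+01, -3.02423823e+01,  7.18131359e-02,
        3.30305204e-02, -1.64930043e-04]), 'tool_pos': array([ 0.12629015, -0.53495942,  0.3015504 ]), 'ee_rot': array([-3.14143246e+00,  2.11048715e-03, -1.33899136e+00]), 'wrist_force': array([-0.04181775,  0.46525177,  0.54106124]), 'wrist_torque': array([ 0.00879842,  0.04083927, -0.00917233]), 'width': 0.09439810612393787}
scene {'camera_matrix': array([[383.92202461,   0.        , 283.97548437],
       [  0.        , 383.92202461, 211.54771008],
       [  0.        ,   0.        ,   1.        ]]), 'R': array([[-0.06621563,  0.99772137, -0.01294409],
       [ 0.68707498,  0.03618422, -0.72568497],
       [-0.72356303, -0.05694525, -0.68790535]]), 't': array([ 0.08109978, -0.32785249,  1.67287617])}
unit [([250.9,
[... 818 characters left out ...]
 0.73)]
jar [([381.3, 213.8, 428.6, 247.8], 0.87), ([231.6, 204.5, 315.8, 289.8], 0.24)]
carton [([263.4, 149.4, 315.9, 198.0], 0.95), ([232.8, 206.6, 318.9, 305.9], 0.55)]
cup [([132.6, 212.8, 171.0, 251.1], 0.68)]
wrist {'camera_matrix': array([[331.95028884,   0.        , 279.2706642 ],
       [  0.        , 331.95028884, 212.8372169 ],
       [  0.        ,   0.        ,   1.        ]]), 'R': array([[ 2.28963572e-01, -9.73434913e-01,  3.90825045e-04],
       [-9.43931331e-01, -2.21925842e-01,  2.44422917e-01],
       [-2.37843067e-01, -5.63328562e-02, -9.69668647e-01]]), 't': array([-0.55008945, -0.02547791,  0.3903446 ])}
unit []
hood []
hood_handle []
cap []
jar []
carton []
cup []
1.2
```

Run:
```python
import cv2,numpy as np
a=cv2.imread("pics/a_top.png")[195:315,215:335];b=cv2.imread("pics/a_scene.png")[150:260,230:340]
cv2.imwrite("pics/b_top.png",cv2.resize(a,None,fx=5,fy=5,interpolation=cv2.INTER_CUBIC))
cv2.imwrite("pics/b_scene.png",cv2.resize(b,None,fx=5,fy=5,interpolation=cv2.INTER_CUBIC))
```

```text
(no output)
```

View pics/a_top.png

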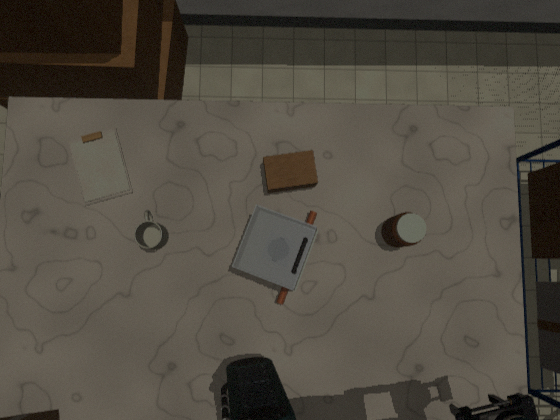

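View pics/a_scene.png

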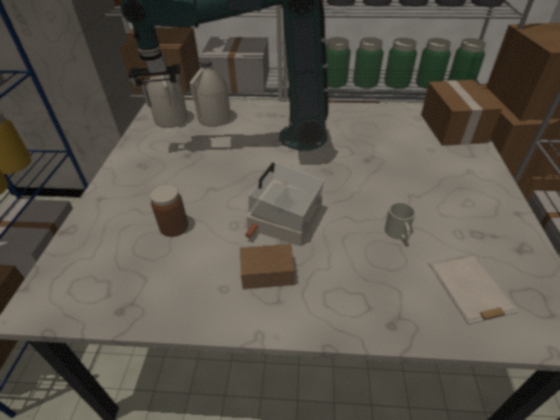

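View pics/b_top.png

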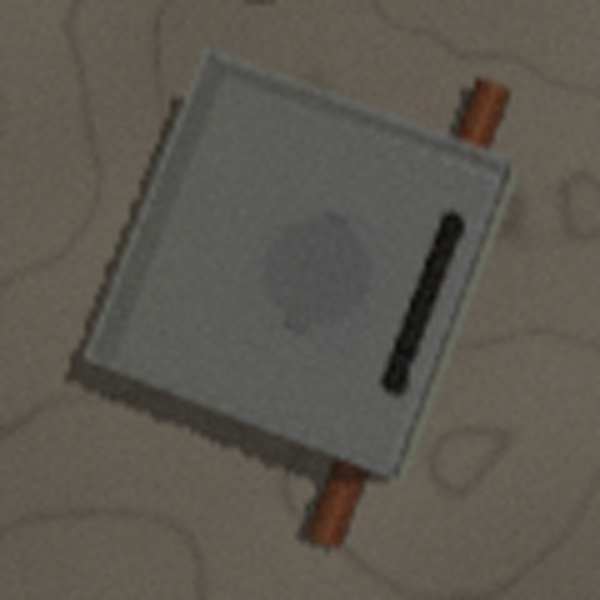

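View pics/b_scene.png

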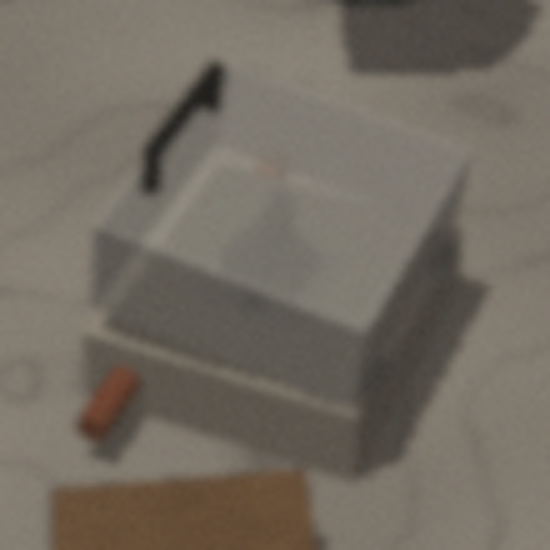

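```bash
cat > fit.py <<'E'
from bench import *
import numpy as np
from scipy.optimize import least_squares
C={n:get_calibration(n) for n in("top","scene")}
def proj(n,X,c=None):
    c=c or C[n]; p=c["R"]@X+c["t"]; p=c["camera_matrix"]@p; return p[:2]/p[2]
def W(P,u,hood=False):
    x,y,yaw,q=P; u=np.array(u,float)
    if hood:
        c,s=np.cos(q),np.sin(q)  # -y edge goes up: rotate about -x
        u=np.array([u[0], c*u[1]+s*u[2], -s*u[1]+c*u[2]])+[0,.095,.06]
    c,s=np.cos(yaw),np.sin(yaw)
    return np.array([c*u[0]-s*u[1]+x,s*u[0]+c*u[1]+y,u[2]])
E
python3 - <<'E'
from fit import *
T=lambda a,b:np.array([215+a/5,195+b/5]); S=lambda a,b:np.array([230+a/5,150+b/5])
h=lambda x,y,z:((x,y,z),True); d=lambda x,y,z:((x,y,z),False)
obs=[("top",T(452,222),h(.045,-.165,.102)),("top",T(396,384),h(-.045,-.165,.102)),
("scene",S(152,155),h(.045,-.165,.102)),("scene",S(214,73),h(-.045,-.165,.102)),
("scene",S(85,335),d(.095,-.09,.06)),("scene",S(358,412),d(.095,.1,.06)),("scene",S(357,477),d(.095,.1,0)),
("scene",S(97,230),h(.092,-.18,.072)),("scene",S(370,332),h(.092,0,.072)),("scene",S(467,158),h(-.092,0,.072)),
("top",T(510,170),h(.092,-.18,.072)),("top",T(208,53),h(.092,0,.072)),("top",T(88,358),h(-.092,0,.072)),("top",T(398,475),h(-.092,-.18,.072))]
f=lambda P:np.concatenate([proj(n,W(P,*a))-p for n,p,a in obs])
r=least_squares(f,[.45,.0,-.33,.1],loss='soft_l1'); print(r.x); print(np.round(f(r.x).reshape(-1,2),1))
P=r.x
for q in [P[3],.4,.8,1.2,1.6,1.75]:
    print(q,W([*P[:3],q],(0,-.165,.102),True))
print(W(P,(0,0,.095)))
E
```

```text
[ 0.50931448 -0.04622618 -0.34245807  0.07556756]
[[ 0.2  0.3]
 [-0.2 -0.3]
 [-1.1 -0.1]
 [-1.2  0. ]
 [-0.5 -1.3]
 [ 0.2 -0. ]
 [ 0.   0. ]
 [-1.4 -0.1]
 [-1.2 -1.5]
 [ 0.1 -3. ]
 [-0.7 -2.5]
 [-1.4 -1.2]
 [-1.1  0.2]
 [-1.3  0.1]]
0.07556756232603429 [ 0.48855224 -0.10446448  0.17416569]
0.4 [ 0.50352039 -0.06247865  0.21820225]
0.8 [0.52718383 0.00389752 0.24942784]
1.2 [0.5530626  0.07648775 0.25074694]
1.6 [0.57707103 0.14383162 0.22195129]
1.75 [0.58479543 0.16549864 0.20417658]
[ 0.50931448 -0.04622618  0.095     ]
```

Request:
jog_arm --pt "0 0 0.183 26 30 3 94" --pt "0 0 0.183 26 30 3 94" --pt "0 0 0.183 26 30 3 94" --pt "0 0 0.183 26 31 3 94" --pt "0 0 0.183 26 31 3 94" --pt "0 0 0.183 26 31 3 94" --pt "0 0 0.183 26 31 3 94" --pt "0 0 0.183 26 31 3 94" --pt "0 0 0.183 26 31 3 94" --pt "0 0 0.183 26 31 0 94" --pt "0 0 0.183 26 31 0 94" --pt "0 0 0.183 26 31 0 94"

```text
time: 2.7
tool_pos: [0.439, -0.1651, 0.3299]
ee_rot: [3.141, -0.0, 0.863]
wrist_force: [0.4, 0.0, -0.3]
width: 0.0934
```

Request:
jog_arm --pt "0 0 0.183 26 31 0 94" --pt "0 0 0.183 26 31 0 94" --pt "0 0 0 0 0 0 94"

```text
time: 3.08
tool_pos: [0.4913, -0.1026, 0.3294]
ee_rot: [-3.141, -0.0, 1.227]
wrist_force: [0.5, 0.4, -0.7]
width: 0.094
```

Run:
```python
from fit import *
import cv2
o=get_obs(); print(o['time'],o['tool_pos'],o['ee_rot'],o['joint_positions'],o['wrist_force'])
c=get_calibration("wrist")
im=snapshot("wrist").copy()
P=[0.5093,-.0462,-.3425,.0756]
for x in(-.045,0,.045): 
    p=proj("w",W(P,(x,-.165,.102),True),c); print(p); cv2.circle(im,tuple(int(round(v)) for v in p),3,(255,0,0),1)
cv2.imwrite("pics/c_wrist.png",im[:,:,::-1])
print(look_for("hood_handle","wrist")[:1])
```

```text
3.075 [ 0.49130758 -0.10255923  0.32935866] [-3.14097645e+00 -4.31057032e-04  1.22653613e+00] [-3.19031530e-01 -2.37539979e-02  1.43237790e+00  4.52445048e-04
  1.73357387e+00 -1.54549460e+00] [ 0.46645575  0.42075254 -0.6802017 ]
[275.63753903 164.02307976]
[275.95182383 224.85471883]
[276.23951012 280.53806065]
[{'bbox': [254.9, 95.8, 482.6, 315.3], 'conf': 0.65}]
```

View pics/c_wrist.png

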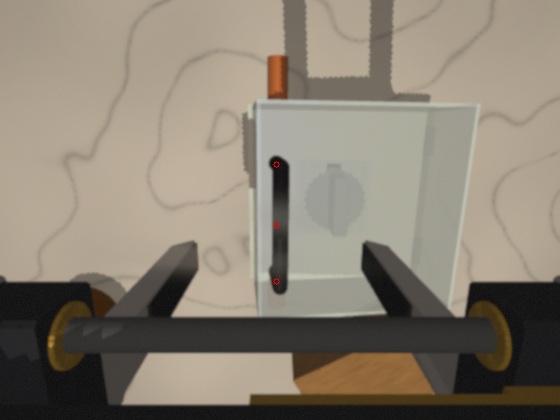

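Run:
```python
import cv2
a=cv2.imread("pics/c_wrist.png")[80:330,230:490]
cv2.imwrite("pics/c_z.png",cv2.resize(a,None,fx=2.3,fy=2.3,interpolation=cv2.INTER_CUBIC))
```

```text
(no output)
```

View pics/c_z.png

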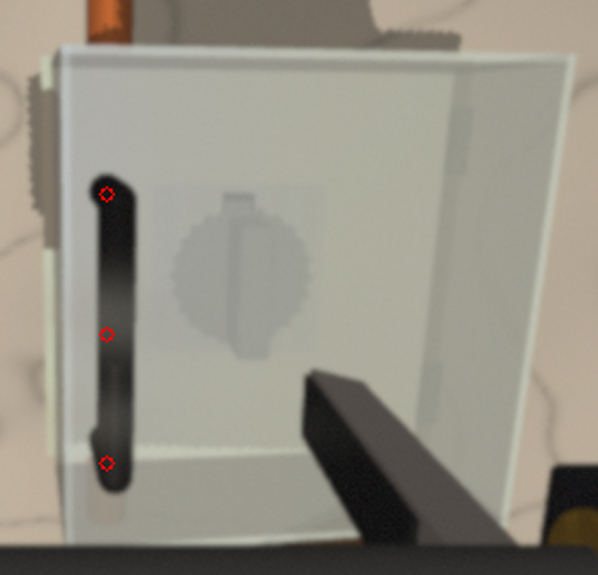

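Run:
```python
from fit import *
c=get_calibration("wrist")
def ray(px,z):
    d=c["R"].T@np.linalg.solve(c["camera_matrix"],[*px,1]); o=-c["R"].T@c["t"]; return o+d*(z-o[2])/d[2]
Z=lambda a,b:(230+a/2.3,80+b/2.3)
print("cap flange",ray(Z(241,277),.078))
print("bar",ray(Z(116.5,335),.174), ray(Z(116,185),.174),ray(Z(117,485),.174))
P=[0.5093,-.0462,-.3425,.0756]; print(W(P,(0,-.165,.102),True))
```

```text
cap flange [ 0.50934649 -0.0512304   0.078     ]
bar [ 0.48926906 -0.10335765  0.174     ] [ 0.44388383 -0.08703496  0.174     ] [ 0.53939368 -0.12138485  0.174     ]
[ 0.48853656 -0.10443394  0.17417078]
```

Request:
jog_arm --pt "0 0 0 -2 -1 -24 94" --pt "0 0 0 0 0 -24 94" --pt "0 0 0 0 0 -18 94" --pt "0 0 0 0 0 -6 94" --pt "0 0 0 0 0 0 40" --pt "0 0 0 0 0 0 10" --pt "0 0 0 0 0 0 4" --pt "0 0 0 0 0 0 4"

```text
time: 4.18
tool_pos: [0.4886, -0.1053, 0.2582]
ee_rot: [3.141, -0.0, 1.223]
wrist_force: [-0.4, -0.7, -0.0]
width: 0.0572
```

Run:
```python
from fit import *
import cv2
for i in range(2):
    im=snapshot("wrist")
cv2.imwrite("pics/d_wrist.png",im[:,:,::-1])
o=get_obs(); print(o['time'],o['tool_pos'],o['wrist_force'],o['width'])
```

```text
4.275 [ 0.48844066 -0.10527031  0.25795022] [-0.21003143  0.27152935  0.32783432] 0.04950531333006215
```

View pics/d_wrist.png

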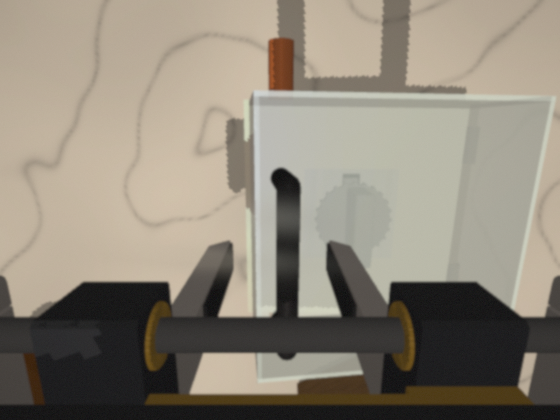

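Request:
jog_arm --pt "0 0 0 0 0 0 4" --pt "0 0 0 0 0 0 4" --pt "0 0 0 0 0 0 4" --pt "0 0 0 0 0 0 4" --pt "0 0 0 0 0 0 4"

```text
time: 4.9
tool_pos: [0.4891, -0.1031, 0.2562]
ee_rot: [-3.141, -0.006, 1.225]
wrist_force: [5.0, 5.8, -4.9]
width: 0.0112
```

Run:
```python
from fit import *
o=get_obs(); print(o['time'],o['tool_pos'],o['wrist_force'],o['wrist_torque'],o['width'])
# bar measured: refine hinge: plan arc relative
P=[0.5093,-.0462,-.3425,.0756]
prev=W(P,(0,-.165,.102),True)
for q in np.arange(.16,1.77,.08):
    x=W([*P[:3],q],(0,-.165,.102),True); print(round(q,2),np.round((x-prev)*1000,1)); prev=x
```

```text
4.9 [ 0.48913922 -0.10306662  0.25622638] [ 4.96068105  5.77437549 -4.86310614] [ 1.13244251 -0.98894894 -0.01571425] 0.011208093157714686
0.16 [ 3.4  9.6 12.8]
0.24 [ 3.6 10.  11.3]
0.32 [ 3.9 10.8 10.4]
0.4 [ 4.1 11.6  9.5]
0.48 [ 4.4 12.2  8.5]
0.56 [ 4.6 12.8  7.4]
0.64 [ 4.8 13.4  6.3]
0.72 [ 4.9 13.8  5.1]
0.8 [ 5.  14.1  3.9]
0.88 [ 5.1 14.4  2.7]
0.96 [ 5.2 14.5  1.5]
1.04 [ 5.2 14.6  0.3]
1.12 [ 5.2 14.6 -1. ]
1.2 [ 5.2 14.5 -2.2]
1.28 [ 5.1 14.3 -3.4]
1.36 [ 5.  13.9 -4.6]
1.44 [ 4.8 13.6 -5.8]
1.52 [ 4.7 13.1 -6.9]
1.6 [ 4.5 12.5 -8. ]
1.68 [ 4.2 11.9 -9.1]
1.76 [  4.   11.1 -10. ]
```

Request:
jog_arm --pt "0 0 0 3.4 9.5 12.5 4" --pt "0 0 0 3.6 10.0 11.3 4" --pt "0 0 0 3.9 10.8 10.4 4" --pt "0 0 0 4.1 11.6 9.5 4" --pt "0 0 0 4.4 12.2 8.5 4"

```text
time: 5.52
tool_pos: [0.5084, -0.0507, 0.3064]
ee_rot: [-3.139, -0.0, 1.223]
wrist_force: [6.4, 0.6, -12.8]
width: 0.0111
```

```bash
cat > st.py <<'E'
from fit import *
o=get_obs(); p=o['tool_pos']; P=[0.5093,-.0462,-.3425,0]
c,s=np.cos(P[2]),np.sin(P[2]); d=p-[P[0],P[1],.078]; u=np.array([c*d[0]+s*d[1],-s*d[0]+c*d[1]-.095,d[2]-.06])
print(round(o['time'],3),p.round(4),o['ee_rot'].round(3),'F',o['wrist_force'].round(1),'T',o['wrist_torque'].round(2),'w',o['width'].round(4),'q1,q6',o['joint_positions'][[0,5]].round(2))
print('grasp pt rel hinge in unit',u.round(4),'r',np.hypot(u[1],u[2]).round(4),'q',(np.arctan2(u[2],-u[1])-np.arctan2(.102,.165)).round(3))
E
python3 st.py
```

```text
Traceback (most recent call last):
  File "st.py", line 4, in <module>
    print(round(o['time'],3),p.round(4),o['ee_rot'].round(3),'F',o['wrist_force'].round(1),'T',o['wrist_torque'].round(2),'w',o['width'].round(4),'q1,q6',o['joint_positions'][[0,5]].round(2))
                                                                                                                              ^^^^^^^^^^^^^^^^
AttributeError: 'float' object has no attribute 'round'
```

Request:
jog_arm --pt "0 0 0 4.6 12.8 7.2 4" --pt "0 0 0 4.8 13.4 6.0 4" --pt "0 0 0 4.9 13.8 4.8 4" --pt "0 0 0 5.0 14.1 3.6 4" --pt "0 0 0 5.1 14.4 2.5 4"

```text
time: 6.15
tool_pos: [0.5327, 0.0162, 0.333]
ee_rot: [3.141, 0.004, 1.221]
wrist_force: [3.4, -4.8, -6.8]
width: 0.0109
```

```bash
sed -i "s/o\['width'\].round(4)/round(o['width'],4)/" st.py; python3 st.py
```

```text
6.15 [0.5327 0.0162 0.333 ] [3.141 0.004 1.221] F [ 3.4 -4.8 -6.8] T [-1.09 -0.71 -0.01] w 0.0109 q1,q6 [-0.07 -1.3 ]
grasp pt rel hinge in unit [ 0.0011 -0.0284  0.195 ] r 0.197 q 0.872
```

Request:
jog_arm --pt "0 0 0 5.2 14.5 1.5 4" --pt "0 0 0 5.2 14.6 0.3 4" --pt "0 0 0 5.2 14.6 -1.0 4" --pt "0 0 0 5.2 14.5 -2.2 4" --pt "0 0 0 5.1 14.3 -3.4 4" --pt "0 0 0 5.0 13.9 -4.6 4"

```text
time: 6.9
tool_pos: [0.5641, 0.1026, 0.3261]
ee_rot: [3.136, 0.002, 1.221]
wrist_force: [3.0, -3.8, 1.1]
width: 0.0114
```

```bash
python3 st.py
```

```text
6.9 [0.5641 0.1026 0.3261] [3.136e+00 2.000e-03 1.221e+00] F [ 3.  -3.8  1.1] T [-1.   -0.7  -0.02] w 0.0114 q1,q6 [ 0.08 -1.14]
grasp pt rel hinge in unit [0.0017 0.0636 0.1881] r 0.1986 q 1.343
```

Request:
jog_arm --pt "0 0 0 4.8 13.6 -5.8 4" --pt "0 0 0 4.7 13.1 -6.9 4" --pt "0 0 0 4.5 12.5 -8.0 4" --pt "0 0 0 3.5 9.5 -7.5 4" --pt "0 0 0 0 0 0 4"

```text
time: 7.52
tool_pos: [0.5823, 0.153, 0.2967]
ee_rot: [3.137, -0.002, 1.223]
wrist_force: [7.6, -1.0, -1.9]
width: 0.0113
```

```bash
python3 st.py
```

```text
7.525 [0.5823 0.153  0.2967] [ 3.137e+00 -2.000e-03  1.223e+00] F [ 7.6 -1.  -1.9] T [-0.23 -1.34 -0.02] w 0.0113 q1,q6 [ 0.16 -1.06]
grasp pt rel hinge in unit [0.0018 0.1172 0.1587] r 0.1973 q 1.653
```

Request:
jog_arm --pt "0 0 0 1.4 4.0 -3.3 4" --pt "0 0 0 1.4 4.0 -3.3 4" --pt "0 0 0 1.3 3.8 -3.4 4" --pt "0 0 0 0 0 0 4"

```text
time: 8.02
tool_pos: [0.5858, 0.1631, 0.2877]
ee_rot: [3.137, 0.001, 1.222]
wrist_force: [4.5, -4.8, 1.3]
width: 0.0111
```

```bash
python3 st.py
```

```text
8.025 [0.5858 0.1631 0.2877] [3.137e+00 1.000e-03 1.222e+00] F [ 4.5 -4.8  1.3] T [-0.98 -0.82  0.02] w 0.0111 q1,q6 [ 0.18 -1.04]
grasp pt rel hinge in unit [0.0018 0.1278 0.1497] r 0.1968 q 1.724
```

Request:
jog_arm --pt "0 0 0 1.3 3.6 -3.5 4" --pt "0 0 0 1.0 2.8 -2.7 4" --pt "0 0 0 0 0 0 4"

```text
time: 8.4
tool_pos: [0.5862, 0.1643, 0.2874]
ee_rot: [3.134, 0.012, 1.217]
wrist_force: [-9.5, -20.0, 20.6]
width: 0.0114
```

```bash
python3 st.py
```

```text
8.4 [0.5862 0.1643 0.2874] [3.134 0.012 1.217] F [ -9.5 -20.   20.6] T [-3.71  1.55 -0.06] w 0.0114 q1,q6 [ 0.19 -1.03]
grasp pt rel hinge in unit [0.0017 0.1291 0.1494] r 0.1974 q 1.73
```

Request:
jog_arm --pt "0 0 0 -1.5 -4.0 4.3 4" --pt "0 0 0 0 0 0 20" --pt "0 0 0 0 0 0 20" --pt "0 0 0 0 0 0 20"

```text
time: 8.9
tool_pos: [0.5851, 0.1674, 0.2839]
ee_rot: [-3.14, -0.0, 1.224]
wrist_force: [0.6, -0.2, 0.0]
width: 0.0201
```

```bash
python3 st.py
python3 - <<'E'
from bench import *
import cv2
im=snapshot("wrist"); cv2.imwrite("pics/e_w.png",im[:,:,::-1])
E
```

```text
8.9 [0.5851 0.1674 0.2839] [-3.14  -0.     1.224] F [ 0.6 -0.2  0. ] T [ 0.   -0.15 -0.02] w 0.0201 q1,q6 [ 0.19 -1.04]
grasp pt rel hinge in unit [-0.0003  0.1316  0.1459] r 0.1965 q 1.751
```

View pics/e_w.png

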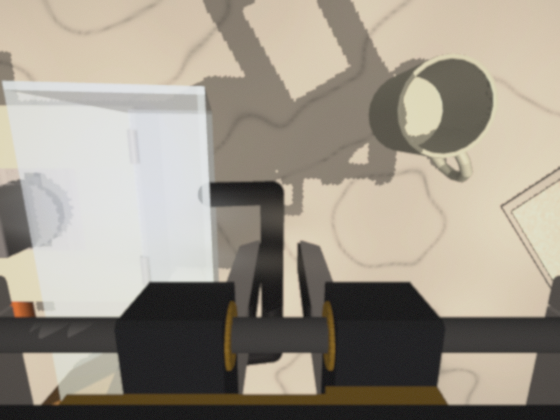

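Request:
jog_arm --pt "0 0 0 0 0 15 20" --pt "0 0 0 0 0 30 20" --pt "0 0 0 0 0 35 20" --pt "0 0 0 0 0 35 40" --pt "0 0 0 -9.5 -27 0 40" --pt "0 0 0 -9.5 -27 0 40" --pt "0 0 0 -9.5 -27 0 40" --pt "0 0 0 -9.5 -27 0 40" --pt "0 0 0 -9.5 -27 0 40" --pt "0 0 0 -9.5 -27 0 40" --pt "0 0 0 -9.5 -27 0 40" --pt "0 0 0 -9.5 -27 0 40"

```text
time: 10.45
tool_pos: [0.5091, -0.05, 0.4009]
ee_rot: [3.14, -0.001, 1.223]
wrist_force: [-0.9, -0.3, -0.5]
width: 0.0402
```

Request:
jog_arm --pt "0 0 0 0 0 -30 40" --pt "0 0 0 0 0 -30 40" --pt "0 0 0 0 0 0 40"

```text
time: 10.82
tool_pos: [0.5087, -0.0492, 0.3379]
ee_rot: [-3.137, 0.0, 1.223]
wrist_force: [-0.0, 0.4, -0.0]
width: 0.0401
```

```bash
python3 st.py
python3 - <<'E'
from fit import *
import cv2
for n in("top","scene","wrist"):
    c=get_calibration(n)
    im=snapshot(n).copy(); print(n,[(d['bbox'],round(d['conf'],2)) for d in look_for("cap",n)[:2]])
    if n=="wrist":
        cv2.imwrite("pics/f_w.png",im[:,:,::-1])
        P=[.5093,-.0462,-.3425,0]
        print([proj(n,W(P,(x,0,.112)),c).round(1) for x in(-.028,0,.028)])
    else:
        cr=im[170:320,190:340] if n=="top" else im[130:260,220:350]
        cv2.imwrite(f"pics/f_{n}.png",cv2.resize(cr,None,fx=4,fy=4,interpolation=cv2.INTER_CUBIC)[:,:,::-1])
E
```

```text
10.825 [ 0.5087 -0.0492  0.3379] [-3.137  0.     1.223] F [-0.   0.4 -0. ] T [ 0.03 -0.11 -0.03] w 0.0401 q1,q6 [-0.21 -1.43]
grasp pt rel hinge in unit [ 0.0004 -0.098   0.1999] r 0.2226 q 0.561
top [([382.9, 213.2, 425.4, 246.2], 0.33)]
scene [([276.7, 187.1, 292.9, 211.1], 0.66)]
wrist [([252.5, 162.5, 311.4, 228.6], 0.79)]
[array([282.2, 173.5]), array([282.3, 202.6]), array([282.4, 230.4])]
```

View pics/f_w.png

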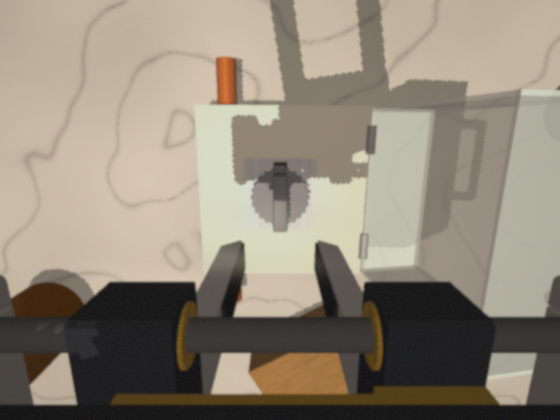

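View pics/f_scene.png

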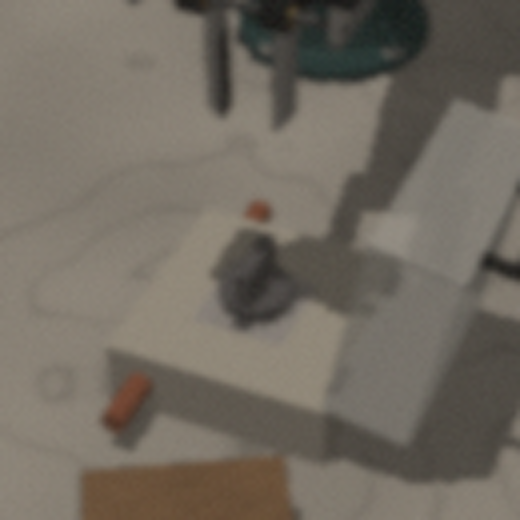

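Request:
jog_arm --pt "0 0 0 0 0.5 -30 40" --pt "0 0 0 0 0 -40 40" --pt "0 0 0 0 0 -40 40" --pt "0 0 0 0 0 -28 40" --pt "0 0 0 0 0 -12 40" --pt "0 0 0 0 0 -6 40" --pt "0 0 0 0 0 0 40"

```text
time: 12.0
tool_pos: [0.51, -0.049, 0.1845]
ee_rot: [3.14, -0.0, 1.223]
wrist_force: [-0.2, 0.0, 0.3]
width: 0.0399
```

```bash
python3 st.py
python3 - <<'E'
from bench import *
import cv2
im=snapshot("wrist"); cv2.imwrite("pics/g_w.png",im[:,:,::-1])
E
```

```text
12.0 [ 0.51   -0.049   0.1845] [ 3.14  -0.     1.223] F [-0.2  0.   0.3] T [ 0.04 -0.13 -0.02] w 0.0399 q1,q6 [-0.21 -1.43]
grasp pt rel hinge in unit [ 0.0016 -0.0974  0.0465] r 0.1079 q -0.108
```

View pics/g_w.png

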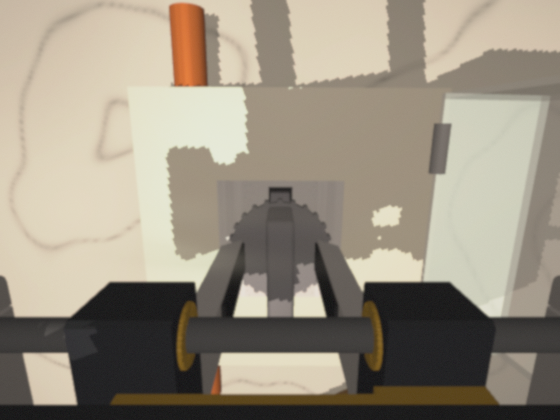

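Request:
jog_arm --pt "0 0 0 -0.5 0 -4 10" --pt "0 0 0 0 0 0 10" --pt "0 0 0 0 0 0 10" --pt "0 0 0 0 0 0 10" --pt "0 0 0 0 0 0 10"

```text
time: 12.68
tool_pos: [0.509, -0.0489, 0.1796]
ee_rot: [3.141, -0.0, 1.223]
wrist_force: [0.0, -1.1, 0.7]
width: 0.0137
```

```bash
python3 st.py
```

```text
12.675 [ 0.509  -0.0489  0.1796] [ 3.141 -0.     1.223] F [ 0.  -1.1  0.7] T [ 0.1  -0.16  0.  ] w 0.0137 q1,q6 [-0.21 -1.43]
grasp pt rel hinge in unit [ 0.0006 -0.0976  0.0416] r 0.1061 q -0.151
```

Request:
jog_arm --pt "0 0 0 0 0 -3 10" --pt "0 0 0 0 0 -3 10" --pt "0 0 0 0 0 -3 10" --pt "0 0 0 0 0 -2 10" --pt "0 0 0 0 0 0 10"

```text
time: 13.3
tool_pos: [0.5091, -0.0489, 0.1712]
ee_rot: [3.14, -0.0, 1.223]
wrist_force: [-5.0, 1.2, 13.2]
width: 0.0139
```

```bash
python3 st.py
```

```text
13.3 [ 0.5091 -0.0489  0.1712] [ 3.14  -0.     1.223] F [-5.   1.2 13.2] T [ 0.24  0.97 -0.03] w 0.0139 q1,q6 [-0.21 -1.43]
grasp pt rel hinge in unit [ 0.0007 -0.0976  0.0332] r 0.1031 q -0.226
```

Request:
jog_arm --pt "0 0 -0.03 0 0 -1 10" --pt "0 0 -0.06 0 0 0 10" --pt "0 0 -0.1 0 0 0 10" --pt "0 0 -0.1 0 0 0 10" --pt "0 0 0 0 0 0 10"

```text
time: 13.92
tool_pos: [0.5105, -0.0492, 0.1712]
ee_rot: [3.136, -0.003, 0.933]
wrist_force: [-2.0, 0.5, 12.6]
width: 0.0138
```

```bash
python3 st.py
```

```text
13.925 [ 0.5105 -0.0492  0.1712] [ 3.136e+00 -3.000e-03  9.330e-01] F [-2.   0.5 12.6] T [ 0.09  0.36 -0.09] w 0.0138 q1,q6 [-0.21 -1.14]
grasp pt rel hinge in unit [ 0.0021 -0.0974  0.0332] r 0.1029 q -0.225
```

Request:
jog_arm --pt "0 0 -0.1 0 0 0 10" --pt "0 0 -0.1 0 0 0 10" --pt "0 0 -0.1 0 0 0 10" --pt "0 0 -0.1 0 0 0 10" --pt "0 0 0 0 0 0 10"

```text
time: 14.55
tool_pos: [0.5109, -0.0489, 0.1714]
ee_rot: [3.138, -0.006, 0.533]
wrist_force: [-0.9, 1.6, 12.6]
width: 0.0137
```

```bash
python3 st.py
python3 - <<'E'
from bench import *
import cv2
im=snapshot("wrist"); cv2.imwrite("pics/h_w.png",im[:,:,::-1])
E
```

```text
14.55 [ 0.5109 -0.0489  0.1714] [ 3.138 -0.006  0.533] F [-0.9  1.6 12.6] T [ 0.31  0.15 -0.02] w 0.0137 q1,q6 [-0.21 -0.74]
grasp pt rel hinge in unit [ 0.0024 -0.097   0.0334] r 0.1026 q -0.222
```

View pics/h_w.png

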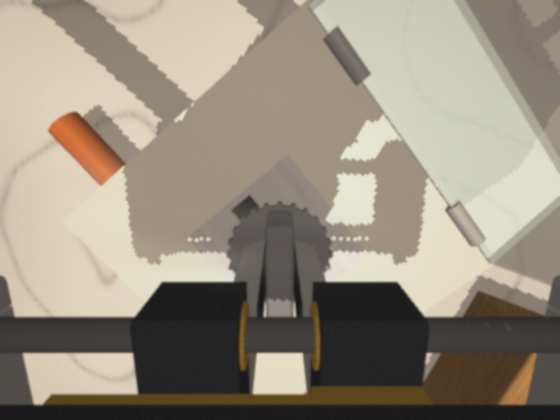

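Request:
jog_arm --pt "0 0 -0.1 0 0 0 10" --pt "0 0 -0.1 0 0 0 10" --pt "0 0 -0.1 0 0 0 10" --pt "0 0 -0.1 0 0 0 10" --pt "0 0 -0.08 0 0 0 10" --pt "0 0 0 0 0 0 10"

```text
time: 15.35
tool_pos: [0.5112, -0.0488, 0.1716]
ee_rot: [3.141, -0.008, 0.053]
wrist_force: [0.0, 1.7, 11.7]
width: 0.014
```

```bash
python3 st.py
```

```text
15.35 [ 0.5112 -0.0488  0.1716] [ 3.141 -0.008  0.053] F [ 0.   1.7 11.7] T [0.28 0.1  0.05] w 0.014 q1,q6 [-0.21 -0.26]
grasp pt rel hinge in unit [ 0.0027 -0.0968  0.0336] r 0.1024 q -0.22
```

Request:
jog_arm --pt "0 0 -0.04 0 0 -1.5 10" --pt "0 0 -0.04 0 0 0 10" --pt "0 0 -0.04 0 0 0 10" --pt "0 0 0 0 0 0 10"

```text
time: 15.85
tool_pos: [0.5114, -0.0488, 0.1704]
ee_rot: [-3.141, -0.009, -0.067]
wrist_force: [0.9, 1.9, 13.5]
width: 0.0136
```

```bash
python3 st.py
```

```text
15.85 [ 0.5114 -0.0488  0.1704] [-3.141 -0.009 -0.067] F [ 0.9  1.9 13.5] T [0.31 0.12 0.11] w 0.0136 q1,q6 [-0.21 -0.14]
grasp pt rel hinge in unit [ 0.0028 -0.0967  0.0324] r 0.102 q -0.23
```

Request:
jog_arm --pt "0 0 -0.04 0 0 0 10" --pt "0 0 -0.03 0 0 0 10" --pt "0 0 0 0 0 0 10"

```text
time: 16.23
tool_pos: [0.5114, -0.0488, 0.1705]
ee_rot: [-3.141, -0.009, -0.137]
wrist_force: [-0.6, 1.1, 13.7]
width: 0.0138
```

```bash
python3 st.py
```

```text
16.225 [ 0.5114 -0.0488  0.1705] [-3.141 -0.009 -0.137] F [-0.6  1.1 13.7] T [0.33 0.11 0.08] w 0.0138 q1,q6 [-0.21 -0.07]
grasp pt rel hinge in unit [ 0.0029 -0.0967  0.0325] r 0.102 q -0.23
```

Request:
jog_arm --pt "0 0 -0.03 0 0 0 10" --pt "0 0 -0.03 0 0 0 10" --pt "0 0 0 0 0 0 10"

```text
time: 16.6
tool_pos: [0.5115, -0.0488, 0.1704]
ee_rot: [-3.14, -0.009, -0.197]
wrist_force: [1.0, 1.5, 13.3]
width: 0.0136
```

```bash
python3 st.py
```

```text
16.6 [ 0.5115 -0.0488  0.1704] [-3.14  -0.009 -0.197] F [ 1.   1.5 13.3] T [0.3  0.1  0.14] w 0.0136 q1,q6 [-0.21 -0.01]
grasp pt rel hinge in unit [ 0.0029 -0.0967  0.0324] r 0.102 q -0.23
```

Request:
jog_arm --pt "0 0 -0.03 0 0 0 10" --pt "0 0 -0.03 0 0 0 10" --pt "0 0 0 0 0 0 10"

```text
time: 16.98
tool_pos: [0.5116, -0.0488, 0.1705]
ee_rot: [-3.14, -0.009, -0.257]
wrist_force: [0.1, 0.7, 14.7]
width: 0.0134
```

```bash
python3 st.py
```

```text
16.975 [ 0.5116 -0.0488  0.1705] [-3.14  -0.009 -0.257] F [ 0.1  0.7 14.7] T [0.28 0.06 0.08] w 0.0134 q1,q6 [-0.21  0.05]
grasp pt rel hinge in unit [ 0.003  -0.0967  0.0325] r 0.102 q -0.229
```

Request:
jog_arm --pt "0 0 -0.03 0 0 0 10" --pt "0 0 -0.03 0 0 0 10" --pt "0 0 0 0 0 0 10"

```text
time: 17.35
tool_pos: [0.5116, -0.0488, 0.1705]
ee_rot: [-3.139, -0.009, -0.317]
wrist_force: [1.1, 1.3, 12.4]
width: 0.0141
```

```bash
python3 st.py
```

```text
17.35 [ 0.5116 -0.0488  0.1705] [-3.139 -0.009 -0.317] F [ 1.1  1.3 12.4] T [0.26 0.03 0.11] w 0.0141 q1,q6 [-0.21  0.11]
grasp pt rel hinge in unit [ 0.0031 -0.0967  0.0325] r 0.102 q -0.229
```

Request:
jog_arm --pt "0 0 -0.03 0 0 0 10" --pt "0 0 -0.03 0 0 0 10" --pt "0 0 0 0 0 0 10"

```text
time: 17.73
tool_pos: [0.5117, -0.0488, 0.1706]
ee_rot: [-3.139, -0.009, -0.377]
wrist_force: [0.8, 1.9, 12.5]
width: 0.0138
```

```bash
python3 st.py
```

```text
17.725 [ 0.5117 -0.0488  0.1706] [-3.139 -0.009 -0.377] F [ 0.8  1.9 12.5] T [0.34 0.05 0.05] w 0.0138 q1,q6 [-0.21  0.17]
grasp pt rel hinge in unit [ 0.0031 -0.0967  0.0326] r 0.102 q -0.229
```

Request:
jog_arm --pt "0 0 -0.02 0 0 0 10" --pt "0 0 -0.02 0 0 0 10" --pt "0 0 0 0 0 0 10"

```text
time: 18.1
tool_pos: [0.5116, -0.0487, 0.1706]
ee_rot: [-3.138, -0.009, -0.416]
wrist_force: [-0.8, 2.5, 14.6]
width: 0.0135
```

```bash
python3 st.py
```

```text
18.1 [ 0.5116 -0.0487  0.1706] [-3.138 -0.009 -0.416] F [-0.8  2.5 14.6] T [0.29 0.03 0.43] w 0.0135 q1,q6 [-0.21  0.21]
grasp pt rel hinge in unit [ 0.003  -0.0966  0.0326] r 0.1019 q -0.229
```

Request:
jog_arm --pt "0 0 -0.02 0 0 0 10" --pt "0 0 -0.02 0 0 0 10" --pt "0 0 0 0 0 0 10"

```text
time: 18.48
tool_pos: [0.5111, -0.0483, 0.1706]
ee_rot: [-3.138, -0.007, -0.455]
wrist_force: [-1.7, 2.8, 13.6]
width: 0.0138
```

```bash
python3 st.py
```

```text
18.475 [ 0.5111 -0.0483  0.1706] [-3.138 -0.007 -0.455] F [-1.7  2.8 13.6] T [0.56 0.37 0.48] w 0.0138 q1,q6 [-0.21  0.25]
grasp pt rel hinge in unit [ 0.0024 -0.0964  0.0326] r 0.1018 q -0.228
```

Request:
jog_arm --pt "0 0 0.04 0 0 0 10" --pt "0 0 0.04 0 0 0 10" --pt "0 0 0 0 0 0 10"

```text
time: 18.85
tool_pos: [0.5111, -0.0485, 0.1703]
ee_rot: [-3.138, -0.007, -0.377]
wrist_force: [-0.9, 3.2, 14.4]
width: 0.0136
```

```bash
python3 st.py
```

```text
18.85 [ 0.5111 -0.0485  0.1703] [-3.138 -0.007 -0.377] F [-0.9  3.2 14.4] T [ 0.51  0.29 -0.06] w 0.0136 q1,q6 [-0.21  0.17]
grasp pt rel hinge in unit [ 0.0025 -0.0966  0.0323] r 0.1019 q -0.231
```

Request:
jog_arm --pt "0 0 0 0 0 2 10" --pt "0 0 0 0 0 2 10" --pt "0 0 0 0 0 2 10" --pt "0 0 0 0 0 0 10"

```text
time: 19.35
tool_pos: [0.511, -0.0486, 0.1752]
ee_rot: [-3.138, -0.007, -0.377]
wrist_force: [1.7, 2.9, 7.9]
width: 0.0139
```

```bash
python3 st.py
```

```text
19.35 [ 0.511  -0.0486  0.1752] [-3.138 -0.007 -0.377] F [1.7 2.9 7.9] T [ 0.46 -0.16 -0.09] w 0.0139 q1,q6 [-0.21  0.17]
grasp pt rel hinge in unit [ 0.0024 -0.0966  0.0372] r 0.1036 q -0.186
```

Request:
jog_arm --pt "0 0 0 0 0 1 10" --pt "0 0 0 0 0 1 10" --pt "0 0 0 0 0 0 10"

```text
time: 19.73
tool_pos: [0.511, -0.0486, 0.1768]
ee_rot: [-3.138, -0.007, -0.377]
wrist_force: [1.2, 1.3, 7.5]
width: 0.0138
```

```bash
python3 st.py
```

```text
19.725 [ 0.511  -0.0486  0.1768] [-3.138 -0.007 -0.377] F [1.2 1.3 7.5] T [ 0.36 -0.38 -0.05] w 0.0138 q1,q6 [-0.21  0.17]
grasp pt rel hinge in unit [ 0.0024 -0.0966  0.0388] r 0.1041 q -0.172
```

Request:
jog_arm --pt "0 0 0 0 0 1 10" --pt "0 0 0 0 0 1 10" --pt "0 0 0 0 0 0 10"

```text
time: 20.1
tool_pos: [0.511, -0.0486, 0.1775]
ee_rot: [-3.138, -0.006, -0.377]
wrist_force: [4.8, 1.7, 2.5]
width: 0.0137
```

```bash
python3 st.py
```

```text
20.1 [ 0.511  -0.0486  0.1775] [-3.138 -0.006 -0.377] F [4.8 1.7 2.5] T [ 0.44 -1.09 -0.02] w 0.0137 q1,q6 [-0.21  0.17]
grasp pt rel hinge in unit [ 0.0024 -0.0967  0.0395] r 0.1044 q -0.166
```

Request:
jog_arm --pt "0 0 0 0 0 0 40" --pt "0 0 0 0 0 0 40" --pt "0 0 0 0 0 0 40" --pt "0 0 0 0 0 20 40" --pt "0 0 0 0 0 40 40" --pt "0 0 0 0 0 40 40" --pt "0 0 0 0 0 40 40" --pt "0 0 0 -10 0 20 40" --pt "0 0 0 0 0 0 40"

```text
time: 21.22
tool_pos: [0.4991, -0.0491, 0.3378]
ee_rot: [-3.141, -0.004, -0.377]
wrist_force: [0.4, 0.3, -0.5]
width: 0.0399
```

```bash
python3 st.py
python3 - <<'E'
from fit import *
import cv2
for n in("top","scene","wrist"):
    c=get_calibration(n); C[n]=c
    im=snapshot(n).copy()
    if n=="wrist": print([proj(n,W([.509,-.0475,-.3425,0],(0,y,.112)),c).round(1) for y in(-.028,0,.028)])
    if n!="wrist":
        for q,col in((1.75,(255,0,0)),(1.65,(0,0,255))):
            print(n,q,[proj(n,W([.509,-.0475,-.3425,q],(x,-.165,.102),True)).round(1) for x in(-.045,.045)])
        cr=im[170:320,190:340] if n=="top" else im[130:260,220:350]
        im=cv2.resize(cr,None,fx=4,fy=4,interpolation=cv2.INTER_CUBIC)
    cv2.imwrite(f"pics/i_{n}.png",im[:,:,::-1])
E
```

```text
21.225 [ 0.4991 -0.0491  0.3378] [-3.141 -0.004 -0.377] F [ 0.4  0.3 -0.5] T [-0.1  -0.06  0.03] w 0.0399 q1,q6 [-0.21  0.17]
grasp pt rel hinge in unit [-0.0087 -0.1011  0.1998] r 0.2239 q 0.549
top 1.75 [array([191.7, 233.1]), array([204.4, 201. ])]
top 1.65 [array([196.4, 234.8]), array([209.1, 202.3])]
scene 1.75 [array([359.2, 178.6]), array([350.6, 197.2])]
scene 1.65 [array([354.7, 174.1]), array([345.8, 192.5])]
[array([290.4, 229.3]), array([289.6, 200.8]), array([288.8, 171. ])]
```

View pics/i_wrist.png

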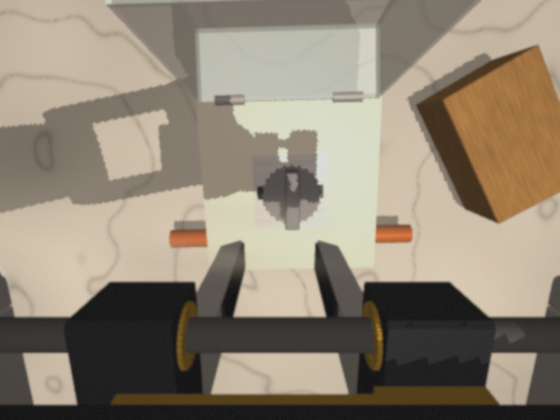

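View pics/i_scene.png

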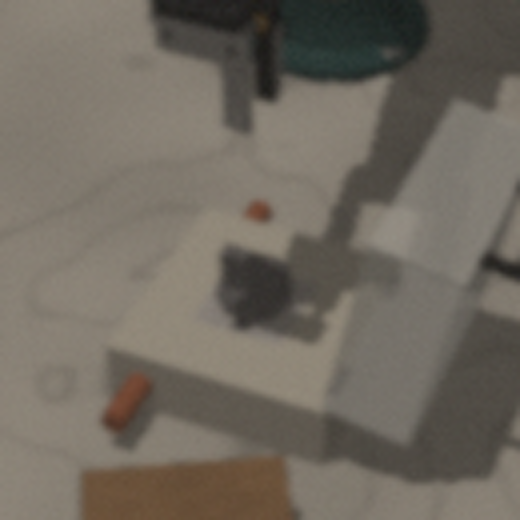

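View pics/i_top.png

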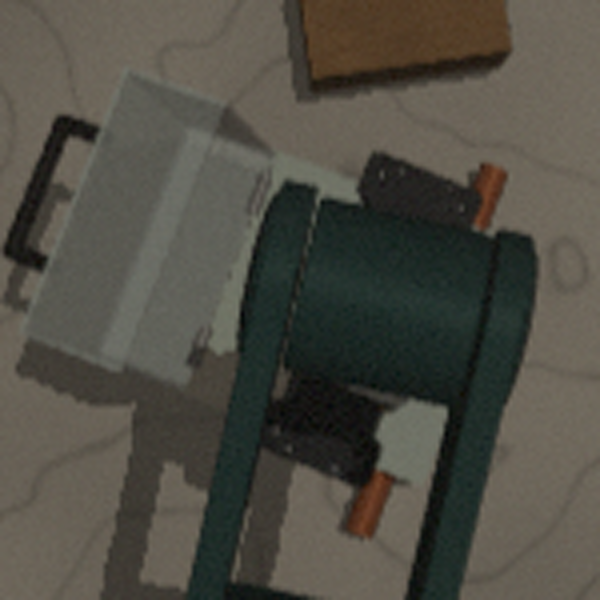

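Run:
```python
from bench import *
print(close_job())
```

```text
the job is handed in; nothing more can be done
None
```

The hood is open at its stop and the cap is locked. I handed the job in at about 21 s, with the gripper clear and the wrist force near zero.

- **Hood:** I gripped the handle bar and swung the hood along its arc until it met the stop. The force rose from about 7 N to 30 N there with almost no further movement. Tool position at release put the hinge at about 1.75 rad. The final top picture shows the handle about 1.5 px off that prediction. That is similar to the offset in my first fit, so I take it as calibration error, though on its own it could also mean about 1.71 rad.
- **Cap:** I gripped the bar, pressed about 8–9 mm (up to about 15 N) and turned clockwise about 1.64 rad. The turning moment then rose from about 0.1 to 0.45 N m.
    - **Past the stop:** I commanded one more 0.04 rad step beyond it. It reached 0.48 N m, and the bar seems to have slipped slightly in the grip.
    - **Locking:** I backed off 0.08 rad and let the cap up. It pushed up against the gripper to about 93 mm, the locked height, where the push dropped from 7.5 N to 2.5 N. I then released it.
- **Last checks:** The pictures show the hood open and the cap turned about a quarter. The locked height comes from tool position and force, not from a picture. I did not measure the jar, carton and mug again, but the robot's path never came near them.

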